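# Index a kit sheet under the marking head

### The arm

A 7-joint arm with a two-finger parallel gripper is mounted at the origin on a cart in front of the work surface, level with it; the furniture and walls round the work are solid. World frame = base frame: x ahead of the robot, y to its left, z up, the work surface at z = 0. Lengths are in m, angles in rad, forces in N, time in s.
With the tool pointing down it reaches from about 0.425 to 0.975 m from the base axis. Payload 16.7 kg.
Tool frame: the origin (TCP) lies between the finger pads; the fingertips stand robot.tip_extent ahead of it and the grasp point (between the pads) is the TCP (robot.tip_extent is the distance from the TCP to the fingertips, in m); z points along the fingers, y is the line along which they close (so a half turn about z gives the same grasp; the last joint's range is limited). The gripper opens to 85 mm and grips with 20 to 120 N. Pads are 22 mm wide; open, the fingers measure 114 mm over their backs; the gripper's body (76 mm by 85 mm) begins 54 mm behind the grasp point. The pads swing forward as they close: fully open they stand 13 mm farther back than shut.
Start: joints at [-1.351, 0.426, 0.074, 1.606, -0.034, 1.111, -0.067], TCP at [0.244, 0.629, 0.25] pointing down, gripper open.
Joint ranges: [-2.85, 2.85], [-0.5, 2.14], [-1.23, 1.37], [0.21, 2.46], [-1.02, 4.16], [0.16, 2.05], [-2.73, 2.73]. Speed limits (rad/s): [1.89, 1.89, 2.39, 2.39, 3.01, 3.01, 3.01].

### API

Orientations are given as a unit quaternion [w, x, y, z].
In Python, from rig import robot gives the robot as it stands. The module is installed in compiled form; this text tells all that it offers.
- The arm moves only by the tool jog_arm, never from a script. Its arguments are lists of equal length, an entry for each row: "fingers": the opening, from -1 (shut) to 1 (fully open); "slide": the shift along the tool's x, y, z normalised to -1 to 1, where 1 is 0.25 m, a list of three; "dr": the turn, a rotation vector about the tool's x, y, z normalised to -1 to 1, where 1 is 90 degrees, a list of three. A call has 1 to 5 rows; each row is the pose to reach, as a shift and turn from the pose commanded when the call began, along the tool's axes at that moment; what a row does not reach only later rows make up. A row lasts 1/12 s, in which the tool goes at most 41.7 mm and 7.16 degrees, less where a joint would pass 70% of its speed; a pose out of reach is approached as far as the arm can. A call with a number of a shift or a turn outside -1 to 1 is refused whole. A call with a gripper value outside its range is refused whole. The fingers move at their own pace and stop on an object; "grip_force" is the grip in N (left out, the last holds). Time passes only in rows, so rows that repeat a pose let the fingers close. It gives the time, the measured TCP pose, the force, the opening and the grip force at its end, in the units of the state.
- robot.get_state(): the state, without advancing time (a new reading comes with each control period).
- robot.get_image(name): name is "side" or "top" or "wrist"; returns the picture (400x640x3 uint8, red, green, blue); there is no depth.
- robot.calibration(name): a dict with "fx", "fy", "cx", "cy" (pixels), "rvec" (rotation vector, rad) and "tvec" (3), from world to camera coordinates, as OpenCV has them. Camera axes: x right, y down, z forward; pixel columns grow to the right and rows downward; lengths in m; the calibration is good to about 2 mm. A picture is of the moment at which its call begins: read the wrist's pose just before it. calibration takes no time and is no camera call; for the wrist camera it gives the pose at the moment of the call.
- robot.job_done(): hands the job in; it is judged then, once.
The state is a dict: "time_s": time; "joints": joint angles; "joint_velocities": joint speeds; "joint_torque": joint torques, N m; "eef_pos": TCP position; "ee_rot": TCP orientation; "ft_force": force on the tool from outside, world axes, zero at the start; "torque": the same for the moment, N m; "width": finger opening in m; "gripper_force": force on a finger pad.
Only numpy, scipy, OpenCV 4.12 (cv2) and the standard library are available. Lean on these libraries where they do the work, as an engineer would, in place of code of your own. Each camera call takes 0.05 s, during which the arm holds its last target. There are 200 camera calls.

### The job

Get the plywood sheet on the indexing slide ready for marking: turn its turntable by the upright knob until the sheet lies square across the rails and the table clicks into its catch, and push the carrier along the rails with its push bar until the spring plunger clicks into the notch of the marking station under the fume hood. The station is set by hand, so feel for its notch and do not push on past it; never touch the hood, and leave the loose things on the bench where they are.

Things in the scene. Friction and masses are not known exactly. Their poses are not given: they have to be found in the camera images.
- jig_base: indexing slide, bolted down: aluminium base plate 12 mm thick (x -115..+95 mm, y -230..+230 mm from its origin at the underside) with two steel rails along its y axis, 84 mm apart. z up. The carrier is pushed towards -y of this frame to the marking station; the hood stands over the -y half.
- carrier (a joint): carrier's place on the rails in m, growing towards the hood; its centre is at x 0, y 0.095 - value of jig_base. Travel -0.03 to 0.235, friction 2 N. An index strip with two V notches lies under its front edge, clamped by hand: loading notch at about 0, marking station's at about 0.185, both shifted alike by up to 0.02 either way, not reported. About 15 N lift the plunger out of a notch.
- plunger (a joint): height in m of the carrier's spring plunger (black cap, 18 mm across, 95 mm before the carrier's centre, towards -x of jig_base): 0 when its roller sits in a notch, 0.003 when it rides on the strip between notches
- push_bar (a point): middle of the carrier's push bar: steel bar, 12 mm diameter, 92 mm free between its two posts, along x of jig_base, 60 mm above the bench, 48 mm clear above the base plate, 88 mm behind the carrier's centre (+y side; gap to the carrier's edge 17 mm). At the marking station it lies 22 to 62 mm inside the hood's +y edge, under the hood.
- turntable (a joint): angle of the round turntable (132 mm across) on the carrier in rad, growing clockwise seen from above: 0 = the clipped-on sheet (74 x 152 x 9 mm) lies along the rails, 1.571 = across them, with a spring catch at each; it stays where it is left between. Stops at -0.12 and 1.75. About 0.4 N m turn it out of a catch.
- turn_knob (a point): upright black knob of the turntable, 18 mm diameter, from 63 to 104 mm above the bench; this point is on its axis 90 mm above the bench, 53 mm from the turntable's axis (= carrier's centre). At angle 0 it points to -x of jig_base, at 1.571 to +y. The sheet's upper face is at 63 mm, its clips reach 67 mm.
- fume_hood: grey sheet-metal hood with the dark marking head on top and a column behind, fixed to jig_base, same origin and axes. Hood: underside 195 mm above the bench, x -100..+90 mm, y -220..+40 mm, top 245 mm; head to 325 mm; column x +99..+135, y -125..-55 mm, to 360 mm. Must not be touched.
- sheet_stack: loose stack of plywood kit sheets 86 x 158 x 18 mm, to the right of the slide; stays there
- screwdriver: loose green screwdriver, 145 mm long, to the left of the slide; stays there
- black_tape: loose roll of black tape, 63 mm across, 19 mm high, to the right of the slide near its far end; stays there

How it is judged:
By the outcome, as a careful person would: the job done as asked, in the order asked, and still so for the second after the job is handed in, with the robot touching nothing.
It also fails if it takes over 45 s, if anything falls off the work surface, if the arm or the gripper's body presses on something with over 40 N, if the wrist force passes 120 N, or if a joint passes its speed limit or range.

## Working session

There is one attempt and no reset: what is moved stays moved. The work goes in short steps, Python scripts to look and compute and a tool call to move; the robot and the scene stay as the last step left them, time stands still between calls to the robot, and variables do not carry over. Pictures are saved under pics/ and viewed, at most 10 in all, crops included, and the job is handed in when it is done.

Besides the shell and the picture viewer there is one more tool, called as name(argument=value, ...) on one line, values as JSON. jog_arm: Moves the arm, as the interface text tells. Its arguments: {"type":"object","properties":{"fingers":{"type":"array"},"slide":{"type":"array"},"dr":{"type":"array"},"grip_force":{"type":"number"}},"required":["fingers","slide","dr"]}

```bash
mkdir -p pics; cat > h.py <<'E'
import numpy as np,cv2
from rig import robot
def cam(n):
    c=robot.calibration(n);K=np.array([[c['fx'],0,c['cx']],[0,c['fy'],c['cy']],[0,0,1.]])
    return K,np.array(c['rvec'],float),np.array(c['tvec'],float)
def ray(n,uv,z,c=None):
    K,r,t=c or cam(n);R=cv2.Rodrigues(r)[0];o=-R.T@t
    d=R.T@np.linalg.inv(K)@np.array([uv[0],uv[1],1.]);return o+d*(z-o[2])/d[2]
def proj(n,P,c=None):
    K,r,t=c or cam(n);return cv2.projectPoints(np.array(P,float).reshape(-1,1,3),r,t,K,None)[0].reshape(-1,2)
def snap(n,f):
    im=robot.get_image(n)[:,:,::-1].copy();cv2.imwrite('pics/'+f,im);return im
E
python3 - <<'E'
from h import *
print(robot.get_state(),robot.tip_extent)
for n in('top','side'):
    snap(n,n+'1.png');K,r,t=cam(n);R=cv2.Rodrigues(r)[0];print(n,K[0,0],-R.T@t,R[2])
E
```

```text
{'time_s': 0.0, 'joints': array([-1.35051524,  0.42670359,  0.07384386,  1.6066553 , -0.0341101 ,
        1.11080092, -0.06711339]), 'joint_velocities': array([ 0.00012986,  0.00028362, -0.00130436, -0.00083231,  0.00078107,
       -0.00163707, -0.00183769]), 'joint_torque': array([-9.61362275e-04, -9.49820352e+01,  3.75959739e+00, -4.63517046e+01,
        1.91313657e-02,  1.00664597e-02,  6.31667262e-05]), 'eef_pos': array([0.2438259 , 0.62898467, 0.24960801]), 'ee_rot': array([-7.91485827e-05,  1.83860833e-01,  9.82952067e-01, -6.49207979e-04]), 'ft_force': array([-0.91287824, -0.67310401, -0.07442912]), 'torque': array([-0.06091446,  0.02383483, -0.0061209 ]), 'gripper_force': 0.0, 'width': 0.0856340638849583} 0.019
top 403.13563336853247 [0.13461283 0.15230087 1.07098529] [ 0.36301343 -0.08047427 -0.92830229]
side 383.5796846637872 [0.84445048 0.54418257 0.94963491] [-0.3154629  -0.47596581 -0.82093831]
```

View pics/top1.png

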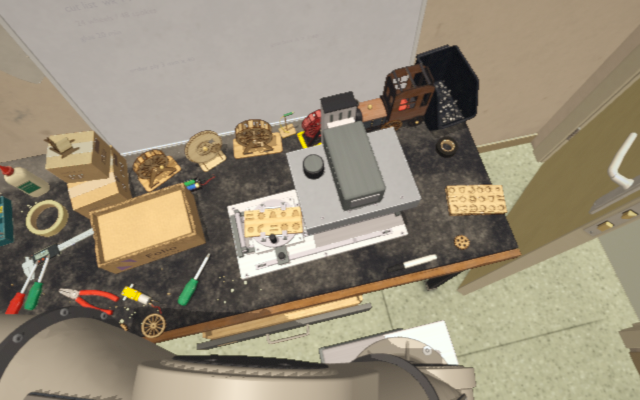

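View pics/side1.png

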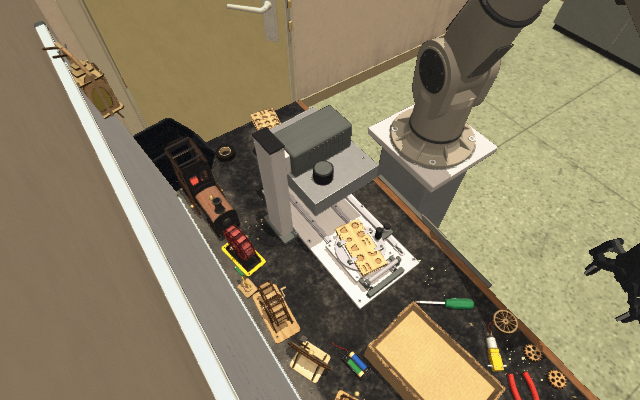

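Both views show the slide: in the top view the plate's left end is at (229,205)-(243,277), the knob near (282,256), the push bar near (238,232), and the hood lies to the right. In the side view the knob is near (381,233). I'll enlarge both.

```bash
python3 - <<'E'
import cv2,numpy as np
a=cv2.imread('pics/top1.png')[180:290,215:415];b=cv2.imread('pics/side1.png')[195:315,290:430]
a=cv2.resize(a,None,fx=4,fy=4,interpolation=cv2.INTER_CUBIC)
cv2.imwrite('pics/topc.png',a);cv2.imwrite('pics/sidec.png',cv2.resize(b,None,fx=5,fy=5,interpolation=cv2.INTER_CUBIC))
E
```

```text
(no output)
```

View pics/topc.png

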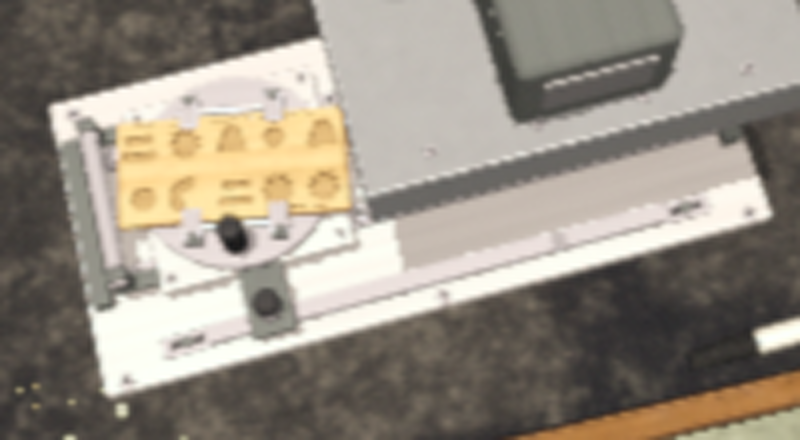

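View pics/sidec.png

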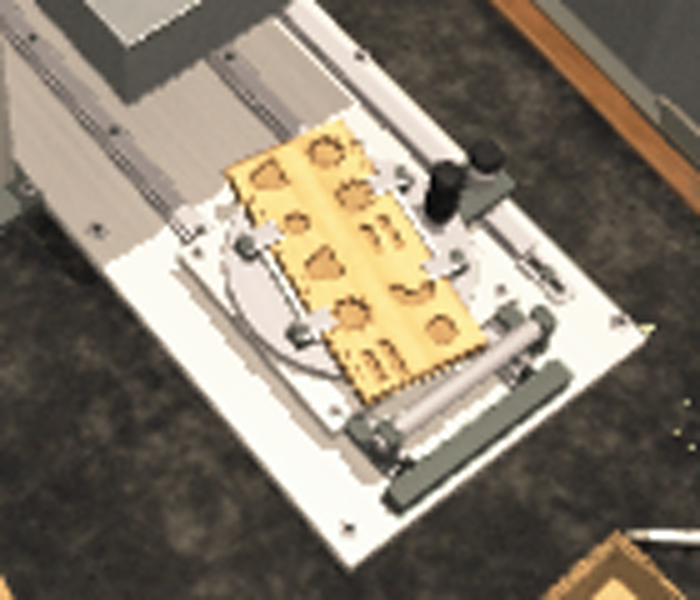

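The crops show plate corners at top-crop (50,103), (108,397), (770,215) and side-crop (350,568), (648,340). The knob cap is near top-crop (237,222) and side-crop (447,168), and the plunger cap near (268,300). The push bar runs between its posts, with a dark bar behind it.

```bash
cat >> h.py <<'E'
T=lambda u,v:(u/4+215,v/4+180)
S=lambda u,v:(u/5+290,v/5+195)
def tri(a,b):
    P=[]
    for n in('top','side'):
        K,r,t=cam(n);P.append(K@np.c_[cv2.Rodrigues(r)[0],t])
    X=cv2.triangulatePoints(P[0],P[1],np.array(a,float),np.array(b,float)).ravel();return X[:3]/X[3]
E
python3 - <<'E'
from h import *
np.set_printoptions(precision=4,suppress=True)
LF=ray('top',T(50,103),.012);LN=ray('top',T(108,397),.012);RN=ray('top',T(770,215),.012)
print('top',LF,LN,RN,np.linalg.norm(LF-LN),np.linalg.norm(LN-RN))
sLF=ray('side',S(350,568),.012);sLN=ray('side',S(648,340),.012);print('side',sLF,sLN)
print('tri',tri(T(50,103),S(350,568)),tri(T(108,397),S(648,340)))
A=[(.095,.23),(-.115,.23),(-.115,-.23),(.095,.23),(-.115,.23)]
B=np.array([LF,LN,RN,sLF,sLN])[:,:2]
A=np.array(A);a=A-A.mean(0);b=B-B.mean(0)
th=np.arctan2((a[:,0]*b[:,1]-a[:,1]*b[:,0]).sum(),(a*b).sum())
R=np.array([[np.cos(th),-np.sin(th)],[np.sin(th),np.cos(th)]]);o=B.mean(0)-R@A.mean(0)
print('yaw',th,'o',o,'res',B-(A@R.T+o))
J=lambda p:R.T@(p[:2]-o)
k=tri(T(237,218),S(447,168));print('knob top',k,J(k))
c=tri(T(268,294),S(488,153));print('cap',c,J(c))
print('ends bar', [J(ray('top',T(*p),.06)) for p in((95,140),(118,270))],[J(ray('side',S(*p),.06)) for p in((385,425),(535,328))])
print('green bar',[J(ray('top',T(*p),.02)) for p in((68,145),(98,300))],[J(ray('side',S(*p),.02)) for p in((395,500),(562,372))])
E
```

```text
top [0.5746 0.3317 0.012 ] [0.363  0.3234 0.012 ] [ 0.3823 -0.134   0.012 ] 0.2118254011791897 0.4577343922191301
side [0.5739 0.3336 0.012 ] [0.3659 0.3258 0.012 ]
tri [0.5743 0.3326 0.0115] [0.3638 0.3244 0.0074]
yaw 0.03837489160540702 o [0.4882 0.0994] res [[ 0.0003 -0.0012]
 [-0.0015 -0.0015]
 [ 0.0002  0.0009]
 [-0.0004  0.0008]
 [ 0.0014  0.001 ]]
knob top [0.4325 0.2158 0.1052] [-0.0512  0.1185]
cap [0.3906 0.2077 0.0691] [-0.0934  0.112 ]
ends bar [array([0.0414, 0.1973]), array([-0.0493,  0.1996])] [array([0.0483, 0.1964]), array([-0.0475,  0.2021])]
green bar [array([0.0582, 0.2211]), array([-0.0538,  0.2216])] [array([0.0561, 0.2193]), array([-0.0601,  0.2188])]
```

```bash
cat >> h.py <<'E'
from scipy.spatial.transform import Rotation as Ro
th=.0384;o=np.array([.4882,.0994])
Rj=np.array([[np.cos(th),-np.sin(th),0],[np.sin(th),np.cos(th),0],[0,0,1]])
J=lambda p:Rj[:2,:2].T@(np.array(p)[:2]-o)
def W(x,y,z): return Rj@np.array([x,y,z])+np.r_[o,0]
def state():
    s=robot.get_state();q=s['ee_rot'];return s,Ro.from_quat([q[1],q[2],q[3],q[0]])
def ori(xj,zj): # tool x, z in jig axes
    x=Rj@np.array(xj,float);z=Rj@np.array(zj,float);z/=np.linalg.norm(z);x/=np.linalg.norm(x)
    return Ro.from_matrix(np.c_[x,np.cross(z,x),z])
def go(P,R,base=None):
    s,R0=state();p=s['eef_pos']
    if base is not None:p,R0=base
    d=R0.inv().apply(np.array(P)-p)/.25;w=(R0.inv()*R).as_rotvec()/(np.pi/2)
    return np.round(d,3),np.round(w,3)
E
python3 - <<'E'
from h import *
np.set_printoptions(precision=4,suppress=True)
c=[J(ray('top',T(*p),.063)) for p in((118,122),(345,105),(354,210),(118,228))];print(np.array(c),np.mean(c,0))
d=[J(ray('side',S(*p),.063)) for p in((225,172),(350,122),(488,345),(365,403))];print(np.array(d),np.mean(d,0))
t=np.radians(20);K=ori([0,np.cos(t),-np.sin(t)],[0,-np.sin(t),-np.cos(t)])
print(K.as_matrix())
print(go(W(-.052,.120,.17),K))
E
```

```text
[[ 0.0486  0.1798]
 [ 0.0203  0.0318]
 [-0.0516  0.0438]
 [-0.0228  0.1939]] [-0.0014  0.1123]
[[ 0.023   0.0365]
 [-0.0511  0.0525]
 [-0.0205  0.1956]
 [ 0.0497  0.1824]] [0.0003 0.1168]
[[-0.0361  0.9993  0.0131]
 [ 0.939   0.0384 -0.3418]
 [-0.342   0.     -0.9397]]
(array([-1.295, -1.264,  0.32 ]), array([ 0.128, -0.196,  0.732]))
```

jog_arm(fingers=[0,0,0,0,0], slide=[[-0.13,-0.126,0],[-0.26,-0.25,0],[-0.39,-0.38,0],[-0.52,-0.5,0.05],[-0.65,-0.63,0.1]], dr=[[0.013,-0.02,0.073],[0.026,-0.039,0.146],[0.038,-0.059,0.22],[0.051,-0.078,0.293],[0.064,-0.098,0.366]], grip_force=40)

```text
time_s: 0.52
eef_pos: [0.3308, 0.4406, 0.2309]
ee_rot: [0.066, 0.456, 0.885, -0.063]
ft_force: [1.0, 1.3, -0.6]
width: 0.0426
gripper_force: 0.0
```

```bash
cat > k.py <<'E'
from h import *
import sys
np.set_printoptions(precision=4,suppress=True)
t=np.radians(20);K=ori([0,np.cos(t),-np.sin(t)],[0,-np.sin(t),-np.cos(t)])
s,R=state();print(s['time_s'],s['eef_pos'],J(s['eef_pos']),s['joints'],s['ft_force'],s['width'])
x,y,z=map(float,sys.argv[1:4]);print(go(W(x,y,z),K))
E
python3 k.py -.052 .12 .17
```

```text
0.5167 [0.3308 0.4406 0.2309] [-0.1442  0.347 ] [-1.3334  0.3092  0.2634  1.8498  0.0607  1.1168 -0.4883] [ 0.9672  1.2954 -0.6008] 0.04258986425370022
(array([-0.904, -0.173,  0.416]), array([ 0.065, -0.098,  0.363]))
```

jog_arm(fingers=[0,0,0,0,0], slide=[[-0.15,-0.04,0.03],[-0.3,-0.08,0.06],[-0.45,-0.12,0.12],[-0.6,-0.14,0.2],[-0.75,-0.16,0.3]], dr=[[0.013,-0.02,0.073],[0.026,-0.039,0.146],[0.039,-0.059,0.219],[0.052,-0.078,0.292],[0.065,-0.098,0.363]])

```text
time_s: 0.93
eef_pos: [0.4093, 0.2593, 0.1936]
ee_rot: [0.125, 0.683, 0.71, -0.12]
ft_force: [1.3, 1.4, -0.7]
width: 0.0426
gripper_force: 0.0
```

```bash
python3 k.py -.052 .12 .16; python3 -c "
from h import *
snap('wrist','w1.png'); print(proj('wrist',[W(-.052,.12,.104),W(0,.199,.06)]))"
```

```text
0.9333 [0.4093 0.2593 0.1936] [-0.0727  0.1628] [-1.2317  0.3267  0.4567  1.988   0.1261  1.0998 -0.8121] [ 1.2693  1.4381 -0.7206] 0.04259323027290487
(array([-0.115,  0.083,  0.185]), array([-0.   , -0.001, -0.   ]))
[[350.77049329 219.01439661]
 [423.69334551  94.83989997]]
```

View pics/w1.png

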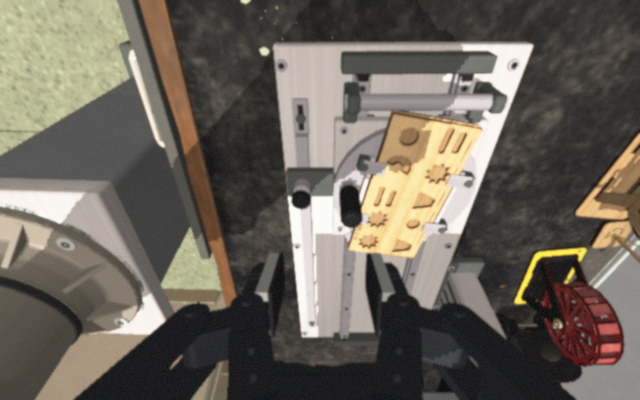

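The wrist view shows the knob top at (352,218), against a predicted (351,219), so the map is good. The push bar's middle is at (424,103), about 4 mm closer to the carrier than I had it. Next I descend to the knob.

jog_arm(fingers=[0,0,0,0,0], slide=[[-0.04,0.03,0.06],[-0.08,0.06,0.12],[-0.115,0.083,0.185],[-0.115,0.083,0.185],[-0.115,0.083,0.185]], dr=[[0,0,0],[0,0,0],[0,0,0],[0,0,0],[0,0,0]])

```text
time_s: 1.4
eef_pos: [0.431, 0.2182, 0.159]
ee_rot: [0.124, 0.681, 0.711, -0.121]
ft_force: [0.3, 1.4, 0.2]
width: 0.0426
gripper_force: 0.0
```

```bash
python3 k.py -.052 .119 .094
```

```text
1.4 [0.431  0.2182 0.159 ] [-0.0526  0.1209] [-1.1592  0.3667  0.4708  2.0351  0.1306  0.9994 -0.7383] [0.2695 1.3969 0.1873] 0.04256427137054697
(array([0.082, 0.003, 0.247]), array([-0.001,  0.   ,  0.003]))
```

jog_arm(fingers=[0,0,0,0,0], slide=[[0.02,0,0.06],[0.04,0,0.12],[0.06,0,0.185],[0.082,0.002,0.247],[0.082,0.002,0.247]], dr=[[0,0,0],[0,0,0],[0,0,0],[0,0,0],[0,0,0]])

```text
time_s: 1.82
eef_pos: [0.4306, 0.2176, 0.0927]
ee_rot: [0.124, 0.68, 0.712, -0.122]
ft_force: [-0.4, -0.5, -0.4]
width: 0.043
gripper_force: 0.0
```

jog_arm(fingers=[-0.7,-0.7,-0.7,-0.7,-0.7], slide=[[0,0,0],[0,0,0],[0,0,0],[0,0,0],[0,0,0]], dr=[[0,0,0],[0,0,0],[0,0,0],[0,0,0],[0,0,0]], grip_force=40)

```text
time_s: 2.23
eef_pos: [0.432, 0.2179, 0.0954]
ee_rot: [0.124, 0.681, 0.712, -0.12]
ft_force: [-2.0, 2.5, 7.7]
width: 0.0168
gripper_force: 39.8
```

```bash
python3 k.py -.052 .119 .094
```

```text
2.2333 [0.432  0.2179 0.0954] [-0.0516  0.1206] [-1.1298  0.4703  0.4456  2.0724  0.0981  0.8593 -0.7344] [-2.0155  2.4867  7.6973] 0.016843135297256576
(array([-0.004, -0.001,  0.007]), array([ 0.   , -0.001,  0.003]))
```

```bash
python3 - <<'E'
from h import *
np.set_printoptions(precision=3,suppress=True)
s,R=state();a0=.185
for a in np.linspace(a0,1.6,11)[1:]:
    d=np.array([.053*(np.cos(a0)-np.cos(a)),.053*(np.sin(a)-np.sin(a0)),.002]);print(a,R.inv().apply(Rj@d)/.25)
E
```

```text
0.3265 [ 0.025  0.008 -0.017]
0.468 [ 0.05   0.019 -0.027]
0.6095 [ 0.075  0.035 -0.035]
0.7510000000000001 [ 0.096  0.054 -0.043]
0.8925000000000001 [ 0.115  0.076 -0.05 ]
1.034 [ 0.131  0.101 -0.056]
1.1755000000000002 [ 0.144  0.128 -0.061]
1.3170000000000002 [ 0.153  0.156 -0.064]
1.4585000000000001 [ 0.158  0.185 -0.066]
1.6 [ 0.159  0.215 -0.066]
```

jog_arm(fingers=[-0.7,-0.7,-0.7,-0.7,-0.7], slide=[[0.025,0.008,-0.017],[0.05,0.019,-0.027],[0.075,0.035,-0.035],[0.096,0.054,-0.043],[0.096,0.054,-0.043]], dr=[[0,0,0],[0,0,0],[0,0,0],[0,0,0],[0,0,0]])

```text
time_s: 2.65
eef_pos: [0.4407, 0.2455, 0.0957]
ee_rot: [0.123, 0.681, 0.712, -0.123]
ft_force: [-19.3, 3.7, -4.6]
width: 0.0162
gripper_force: 42.0
```

```bash
python3 k.py -.0395 .146 .094
```

```text
2.65 [0.4407 0.2455 0.0957] [-0.0418  0.1478] [-1.135   0.5022  0.4316  2.0139  0.0774  0.8964 -0.7382] [-19.3067   3.6632  -4.5855] 0.016231649722944233
(array([-0.005,  0.009,  0.009]), array([-0.003, -0.   ,  0.005]))
```

```bash
python3 - <<'E'
from h import *
np.set_printoptions(precision=3,suppress=True)
s,R=state();a0=.69
for a in np.linspace(a0,1.57,9)[1:]:
    d=np.array([.053*(np.cos(a0)-np.cos(a))-.003,.053*(np.sin(a)-np.sin(a0)),0]);print(a,R.inv().apply(Rj@d)/.25)
E
```

```text
0.7999999999999999 [ 0.016  0.004 -0.006]
0.9099999999999999 [ 0.03   0.022 -0.011]
1.02 [ 0.043  0.041 -0.016]
1.13 [ 0.053  0.061 -0.02 ]
1.24 [ 0.061  0.083 -0.023]
1.35 [ 0.067  0.105 -0.025]
1.46 [ 0.07   0.128 -0.027]
1.57 [ 0.071  0.152 -0.027]
```

jog_arm(fingers=[-0.7,-0.7,-0.7,-0.7,-0.7], slide=[[0.016,0.004,-0.006],[0.03,0.022,-0.011],[0.043,0.041,-0.016],[0.053,0.061,-0.02],[0.053,0.061,-0.02]], dr=[[0,0,0],[0,0,0],[0,0,0],[0,0,0],[0,0,0]])

```text
time_s: 3.07
eef_pos: [0.4568, 0.26, 0.0957]
ee_rot: [0.123, 0.681, 0.712, -0.122]
ft_force: [-8.8, 3.5, -13.1]
width: 0.0162
gripper_force: 39.8
```

```bash
python3 k.py -.02 .16 .094
```

```text
3.0667 [0.4568 0.26   0.0957] [-0.0252  0.1617] [-1.1244  0.5289  0.4274  1.966   0.068   0.9152 -0.729 ] [ -8.7664   3.4731 -13.1266] 0.01622348254438838
(array([-0.004,  0.021,  0.009]), array([-0.002, -0.001,  0.004]))
```

```bash
python3 - <<'E'
from h import *
np.set_printoptions(precision=3,suppress=True)
s,R=state();a0=1.07
for a in np.linspace(a0,1.59,5)[1:]:
    d=np.array([.053*(np.cos(a0)-np.cos(a)),.053*(np.sin(a)-np.sin(a0)),-.002]);print(a,R.inv().apply(Rj@d)/.25)
E
```

```text
1.2000000000000002 [0.013 0.025 0.003]
1.33 [0.021 0.051 0.001]
1.46 [ 0.025  0.079 -0.001]
1.59 [ 0.026  0.106 -0.002]
```

jog_arm(fingers=[-0.7,-0.7,-0.7,-0.7,-0.7], slide=[[0.013,0.025,0.003],[0.021,0.051,0.001],[0.025,0.079,0],[0.025,0.1,0],[0.025,0.1,0]], dr=[[0,0,0],[0,0,0],[0,0,0],[0,0,0],[0,0,0]])

```text
time_s: 3.48
eef_pos: [0.4831, 0.2661, 0.0949]
ee_rot: [0.124, 0.681, 0.711, -0.121]
ft_force: [-8.0, -2.5, 8.1]
width: 0.0163
gripper_force: 40.3
```

```bash
python3 k.py 0 .164 .094;python3 - <<'E'
from h import *
for i,n in enumerate(('top','side')):
    im=snap(n,n+'2.png')
a=cv2.imread('pics/top2.png')[180:290,215:355];b=cv2.imread('pics/side2.png')[195:315,290:430]
a=cv2.resize(a,(400,314),interpolation=2);b=cv2.resize(b,(366,314),interpolation=2)
cv2.imwrite('pics/both2.png',np.hstack([a,b]))
E
```

```text
3.4833 [0.4831 0.2661 0.0949] [0.0013 0.1667] [-1.0934  0.5619  0.4262  1.9108  0.0611  0.9313 -0.7009] [-8.0215 -2.5477  8.0899] 0.01629846022921277
(array([-0.009, -0.005,  0.007]), array([-0.001, -0.001,  0.003]))
```

View pics/both2.png

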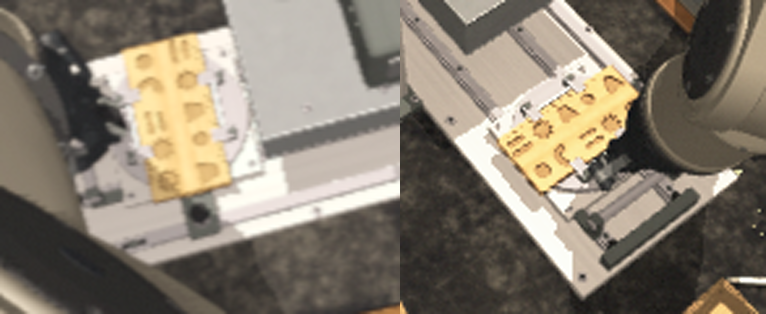

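The sheet now lies nearly across the rails. I'll measure its angle from the tan mask.

```bash
cat > ang.py <<'E'
from h import *
import sys
def ang(n,f,roi):
    im=cv2.imread('pics/'+f);x0,y0,x1,y1=roi
    h=cv2.cvtColor(im,cv2.COLOR_BGR2HSV);m=cv2.inRange(h,(10,70,120),(28,255,255));k=np.zeros_like(m);k[y0:y1,x0:x1]=m[y0:y1,x0:x1]
    k=cv2.morphologyEx(k,cv2.MORPH_OPEN,np.ones((2,2)));c=max(cv2.findContours(k,0,2)[0],key=cv2.contourArea)
    P=np.array([J(ray(n,p,.063)) for p in c[:,0].astype(float)],np.float32)*1000
    r=cv2.minAreaRect(P);print(n,r,len(c))
ang('top',sys.argv[1],(215,180,355,290));ang('side',sys.argv[2],(290,195,430,315))
E
python3 ang.py top1.png side1.png; python3 ang.py top2.png side2.png
```

```text
top ((-4.421873092651367, 112.25433349609375), (151.0834197998047, 72.88352966308594), 79.47039794921875) 58
side ((0.5635280609130859, 117.92189025878906), (153.06434631347656, 74.6614990234375), 79.30764770507812) 141
top ((-2.7288436889648438, 103.03691101074219), (72.68260955810547, 154.79409790039062), 89.39142608642578) 93
side ((2.34173583984375, 107.03517150878906), (153.0109405517578, 73.77645111083984), 0.7168611288070679) 88
```

Both views give the sheet square within ±0.7°. The cap seems to have shifted by about 9 mm, so I'll release, back off and look again.

jog_arm(fingers=[0,0,0,0,0], slide=[[0,0,0],[0,0,0],[0,0,-0.06],[0,0,-0.16],[0,0,-0.26]], dr=[[0,0,0],[0,0,0],[0,0,0],[0,0,0],[0,0,0]])

```text
time_s: 4.0
eef_pos: [0.4824, 0.288, 0.1562]
ee_rot: [0.125, 0.681, 0.711, -0.121]
ft_force: [0.6, 1.3, -0.0]
width: 0.0427
gripper_force: 0.0
```

jog_arm(fingers=[0,0,0,0,0], slide=[[0,0,-0.1],[0,0,-0.2],[0.1,0,-0.3],[0.2,0,-0.35],[0.3,0,-0.35]], dr=[[0,0,0],[0,0,0],[0,0,0],[0,0,0],[0,0,0]])

```text
time_s: 4.42
eef_pos: [0.479, 0.3913, 0.2152]
ee_rot: [0.124, 0.681, 0.712, -0.118]
ft_force: [0.1, -0.2, 0.9]
width: 0.0427
gripper_force: 0.0
```

```bash
python3 - <<'E'
from h import *
for n in('top','side'): snap(n,n+'3.png')
a=cv2.imread('pics/side3.png')[195:315,290:430];b=snap('wrist','w3.png')
np.save('wc.npy',np.r_[cam('wrist')[1],cam('wrist')[2]])
a=cv2.resize(a,(466,400),interpolation=2);b=b[:,150:484]
cv2.imwrite('pics/both3.png',np.hstack([a,b]))
E
python3 ang.py top3.png side3.png
```

```text
top ((-2.7090911865234375, 99.62457275390625), (155.09649658203125, 71.59980773925781), 0.4575403034687042) 88
side ((2.2604446411132812, 104.9410629272461), (153.23074340820312, 74.1728515625), 0.1704631745815277) 91
```

View pics/both3.png

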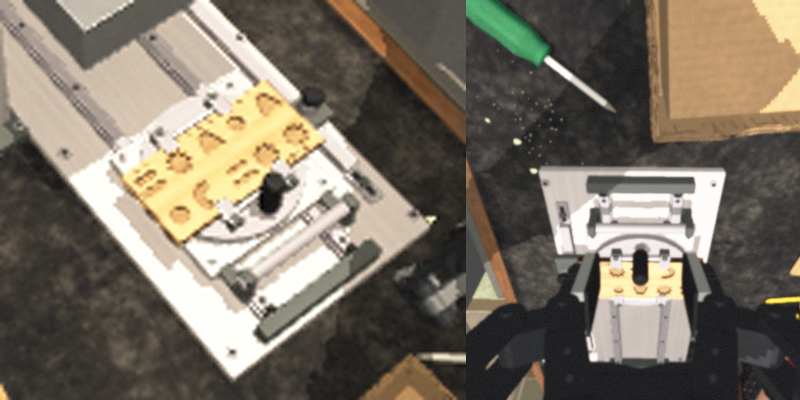

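The side crop shows the knob pointing at the push bar and the sheet square (0.46° and 0.17°). The bar's ends are near (250,272) and (340,208) in the side crop, and near row 232 in the wrist crop. Now I'll measure the bar.

```bash
cat > b.py <<'E'
from h import *
import sys
np.set_printoptions(precision=4,suppress=True)
# bar orientation: tilt t from vertical, tool x=-jig x
t=np.radians(float(sys.argv[4]));B=ori([-1,0,0],[0,-np.sin(t),-np.cos(t)])
s,R=state();print(s['time_s'],s['eef_pos'],J(s['eef_pos']),s['joints'],s['ft_force'],s['width'],'z',Rj.T@R.apply([0,0,1]))
x,y,z=map(float,sys.argv[1:4]);print(go(W(x,y,z),B))
E
python3 - <<'E'
from h import *
np.set_printoptions(precision=4,suppress=True)
w=np.load('wc.npy');c=(cam('wrist')[0],w[:3],w[3:])
s=lambda u,v:(u/3.329+290,v/3.329+195)
print([J(ray('side',s(*p),.062)) for p in((250,272),(340,208))],[J(ray('wrist',(u,232),.062,c)) for u in(290,366)])
print('green side',[J(ray('side',s(*p),.02)) for p in((265,325),(372,252))],[J(ray('wrist',(u,186),.02,c)) for u in(272,378)])
print('cap',J(ray('side',s(315,97),.069)), 'corners chk',[J(ray('wrist',p,.012,c)) for p in((225,168),(409,168))])
print('knob',J(ray('side',s(273,180),.104)),J(ray('wrist',(324,285),.104,c)))
E
python3 b.py -.03 .28 .25 60
```

```text
[array([0.0471, 0.1875]), array([-0.0427,  0.1888])] [array([-0.0369,  0.1824]), array([0.0453, 0.1832])]
green side [array([0.0508, 0.2155]), array([-0.0561,  0.2205])] [array([-0.059 ,  0.2134]), array([0.0603, 0.2145])]
cap [-0.0912  0.1061] corners chk [array([-0.1103,  0.2316]), array([0.0935, 0.2335])]
knob [0.0009 0.1537] [0.0003 0.1463]
4.5667 [0.4776 0.3903 0.2115] [0.0005 0.2911] [-1.2046  0.5278  0.4227  1.645   0.0419  1.2541 -0.7796] [ 0.2597 -0.4933  0.1129] 0.04273358507778088 z [ 0.0006 -0.3411 -0.94  ]
(array([-0.093, -0.123, -0.13 ]), array([ 0.35 , -0.346, -0.951]))
```

```bash
python3 - <<'E'
from h import *
np.set_printoptions(precision=4,suppress=True)
for a,b in (((203,241),(404,304)),((187,186),(368,346)),((98,269),(500,380))): X=tri(a,b);print(X,J(X))
E
```

```text
[0.4828 0.3977 0.0402] [0.0061 0.2983]
[0.63   0.4216 0.0719] [0.154  0.3165]
[0.4509 0.6374 0.1003] [-0.0166  0.539 ]
```

jog_arm(fingers=[0,0,0,0,0], slide=[[0,0,-0.03],[-0.02,-0.03,-0.06],[-0.04,-0.06,-0.09],[-0.06,-0.09,-0.11],[-0.09,-0.12,-0.13]], dr=[[0.025,-0.025,-0.068],[0.05,-0.049,-0.136],[0.075,-0.074,-0.204],[0.1,-0.099,-0.272],[0.125,-0.124,-0.34]])

```text
time_s: 4.98
eef_pos: [0.4491, 0.3761, 0.2512]
ee_rot: [0.089, 0.462, 0.836, -0.283]
ft_force: [-0.8, -0.3, 0.2]
width: 0.0423
gripper_force: 0.0
```

```bash
python3 b.py -.03 .28 .22 60
```

```text
4.9833 [0.4491 0.3761 0.2512] [-0.0284  0.278 ] [-1.1453  0.5886  0.3111  1.5113  0.1214  1.5933 -0.3074] [-0.8486 -0.2549  0.195 ] 0.042316942842130466 z [-0.1342 -0.5508 -0.8238]
(array([0.061, 0.046, 0.099]), array([ 0.223, -0.223, -0.61 ]))
```

```bash
python3 b.py -.03 .29 .22 50
```

```text
4.9833 [0.4491 0.3761 0.2512] [-0.0284  0.278 ] [-1.1453  0.5886  0.3111  1.5113  0.1214  1.5933 -0.3074] [-0.8486 -0.2549  0.195 ] 0.042316942842130466 z [-0.1342 -0.5508 -0.8238]
(array([0.09 , 0.062, 0.077]), array([ 0.121, -0.168, -0.624]))
```

jog_arm(fingers=[0,0,0,0,0], slide=[[0.01,0.01,0.01],[0.02,0.02,0.02],[0.04,0.03,0.03],[0.05,0.04,0.04],[0.06,0.05,0.05]], dr=[[0.014,-0.02,-0.073],[0.028,-0.039,-0.146],[0.042,-0.059,-0.219],[0.056,-0.078,-0.292],[0.07,-0.097,-0.36]])

```text
time_s: 5.4
eef_pos: [0.45, 0.3853, 0.2292]
ee_rot: [0.044, 0.192, 0.906, -0.375]
ft_force: [0.7, 0.5, 0.8]
width: 0.0426
gripper_force: 0.0
```

```bash
python3 b.py -.028 .28 .2 50
```

```text
5.4 [0.45   0.3853 0.2292] [-0.0272  0.2872] [-1.1152  0.6822  0.1872  1.4575  0.2598  1.6904  0.1642] [0.6654 0.4906 0.8279] 0.042604657212382074 z [-0.0912 -0.6938 -0.7143]
(array([0.019, 0.058, 0.104]), array([ 0.052, -0.071, -0.264]))
```

jog_arm(fingers=[0,0,0,0,0], slide=[[0,0.01,0.02],[0.01,0.02,0.04],[0.015,0.04,0.07],[0.019,0.058,0.1],[0.019,0.058,0.1]], dr=[[0.013,-0.018,-0.066],[0.026,-0.035,-0.132],[0.039,-0.053,-0.198],[0.052,-0.071,-0.264],[0.052,-0.071,-0.264]])

```text
time_s: 5.82
eef_pos: [0.4482, 0.3786, 0.1989]
ee_rot: [0.007, -0.019, 0.906, -0.424]
ft_force: [-0.6, 0.4, -0.4]
width: 0.043
gripper_force: 0.0
```

```bash
python3 b.py -.028 .245 .109 50;python3 - <<'E'
from h import *
print(proj('wrist',[W(-.04,.186,.06),W(.04,.186,.06)]));snap('wrist','w4.png')
E
```

```text
5.8167 [0.4482 0.3786 0.1989] [-0.0292  0.2806] [-1.105   0.723   0.0968  1.4995  0.3888  1.6807  0.492 ] [-0.5663  0.3876 -0.3575] 0.04300232756980064 z [-0.0001 -0.7677 -0.6408]
(array([-0.005,  0.185,  0.34 ]), array([-0.002, -0.   ,  0.002]))
[[372.34371745 180.9447107 ]
 [368.2606637  254.77982481]]
```

View pics/w4.png

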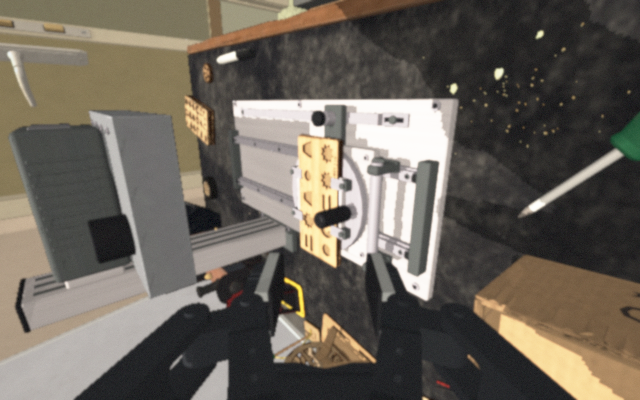

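The wrist view shows the bar at column 375, rows 170–255, against a predicted 370, so bar y is about 0.188. The knob at (333,214) lies ahead of it and the path is clear.

jog_arm(fingers=[0,0,0,0,0], slide=[[0,0.05,0.08],[0,0.1,0.16],[0,0.15,0.24],[-0.005,0.188,0.33],[-0.005,0.188,0.33]], dr=[[0,0,0],[0,0,0],[0,0,0],[0,0,0],[0,0,0]])

```text
time_s: 6.28
eef_pos: [0.4519, 0.3434, 0.1095]
ee_rot: [0.008, -0.012, 0.906, -0.424]
ft_force: [0.5, -1.1, 0.1]
width: 0.0425
gripper_force: 0.0
```

```bash
python3 b.py -.028 .1925 .064 50;python3 - <<'E'
from h import *
print(proj('wrist',[W(-.04,.188,.06),W(.04,.188,.06)]));snap('wrist','w5.png')
E
```

```text
6.2833 [0.4519 0.3434 0.1095] [-0.0269  0.2452] [-1.0772  0.7967  0.0967  1.5943  0.3953  1.5178  0.4338] [ 0.4702 -1.0732  0.0975] 0.04250143972630731 z [-0.0043 -0.7678 -0.6406]
(array([0.003, 0.005, 0.278]), array([-0.002, -0.003, -0.006]))
[[326.60069888 208.61908983]
 [327.29157162 305.23257872]]
```

View pics/w5.png

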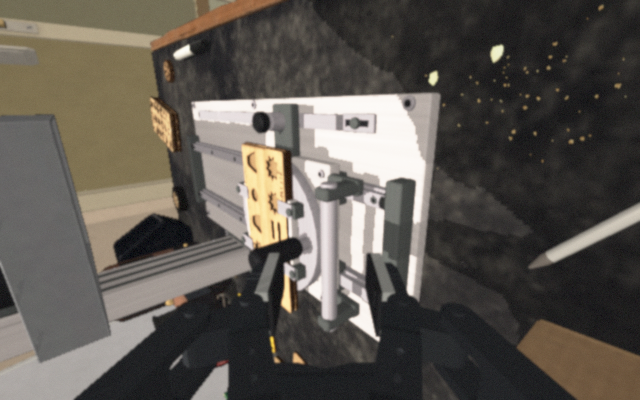

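The bar is at column 329, rows 195–310, against a predicted 327, and is centred between the fingers. I'll narrow the fingers a little and go in.

jog_arm(fingers=[-0.25,-0.25,-0.25,-0.25,-0.25], slide=[[0,0,0.05],[0,0.003,0.1],[0,0.005,0.15],[0,0.005,0.2],[0,0.005,0.2]], dr=[[0,0,0],[0,0,0],[0,0,0],[0,0,0],[0,0,0]])

```text
time_s: 6.75
eef_pos: [0.4531, 0.3062, 0.0774]
ee_rot: [0.008, -0.014, 0.906, -0.423]
ft_force: [-0.2, -0.6, -0.5]
width: 0.0318
gripper_force: 0.0
```

```bash
python3 b.py -.028 .1925 .064 50
```

```text
6.75 [0.4531 0.3062 0.0774] [-0.0272  0.208 ] [-1.0531  0.8063  0.1002  1.6732  0.4157  1.4259  0.4193] [-0.2014 -0.555  -0.4536] 0.031766959509348096 z [-0.0027 -0.7672 -0.6414]
(array([0.003, 0.001, 0.082]), array([-0.001, -0.002, -0.003]))
```

jog_arm(fingers=[-0.25,-0.25,-0.25,-0.8,-0.8], slide=[[0,0,0.04],[0,0,0.08],[0,0,0.08],[0,0,0.08],[0,0,0.08]], dr=[[0,0,0],[0,0,0],[0,0,0],[0,0,0],[0,0,0]], grip_force=40)

```text
time_s: 7.17
eef_pos: [0.4537, 0.2943, 0.0653]
ee_rot: [0.009, -0.015, 0.907, -0.422]
ft_force: [0.9, -0.4, -7.6]
width: 0.0102
gripper_force: 38.9
```

jog_arm(fingers=[-0.8,-0.8,-0.8], slide=[[0,0,0],[0,0,0],[0,0,0]], dr=[[0,0,0],[0,0,0],[0,0,0]])

```text
time_s: 7.42
eef_pos: [0.4537, 0.2944, 0.0653]
ee_rot: [0.009, -0.016, 0.907, -0.422]
ft_force: [1.2, 2.3, -6.3]
width: 0.0102
gripper_force: 39.2
```

```bash
python3 b.py -.028 .1925 .064 50; python3 -c "
from h import *
s,R=state();print(R.inv().apply(Rj@np.array([0,-.1,0]))/.25, R.inv().apply(Rj@np.array([0,0,.01]))/.25)"
```

```text
7.4167 [0.4537 0.2944 0.0653] [-0.027   0.1962] [-1.0448  0.8117  0.1013  1.6984  0.424   1.3906  0.413 ] [ 1.1991  2.3013 -6.345 ] 0.010160676938137951 z [-0.0001 -0.765  -0.644 ]
(array([ 0.004, -0.006,  0.015]), array([ 0.001, -0.   , -0.003]))
[-0.00109933 -0.25760721  0.30600215] [-0.00012412 -0.03059996 -0.02576096]
```

jog_arm(fingers=[-0.8,-0.8,-0.8,-0.8,-0.8], slide=[[0,-0.013,0.015],[0,-0.026,0.031],[0,-0.064,0.077],[0,-0.103,0.122],[0,-0.142,0.168]], dr=[[0,0,0],[0,0,0],[0,0,0],[0,0,0],[0,0,0]])

```text
time_s: 7.83
eef_pos: [0.4559, 0.2405, 0.0653]
ee_rot: [0.01, -0.016, 0.907, -0.42]
ft_force: [3.7, 9.8, -6.4]
width: 0.0103
gripper_force: 39.8
```

```bash
python3 b.py -.027 .1 .064 50
```

```text
7.8333 [0.4559 0.2405 0.0653] [-0.0269  0.1423] [-1.0104  0.7695  0.117   1.8002  0.4592  1.3161  0.4177] [ 3.6762  9.8493 -6.378 ] 0.010327373893594376 z [ 0.0018 -0.7631 -0.6463]
(array([ 0.   , -0.105,  0.132]), array([ 0.003,  0.001, -0.002]))
```

Moving freely. I'll stop short of the earliest possible station (tool y about 0.04).

jog_arm(fingers=[-0.8,-0.8,-0.8,-0.8,-0.8], slide=[[0,-0.04,0.048],[0,-0.08,0.096],[0,-0.12,0.144],[0,-0.16,0.192],[0,-0.2,0.238]], dr=[[0,0,0],[0,0,0],[0,0,0],[0,0,0],[0,0,0]])

```text
time_s: 8.25
eef_pos: [0.4591, 0.1626, 0.0653]
ee_rot: [0.01, -0.016, 0.907, -0.42]
ft_force: [5.0, 9.7, -9.5]
width: 0.0104
gripper_force: 39.7
```

```bash
python3 b.py -.027 .04 .064 50
```

```text
8.25 [0.4591 0.1626 0.0653] [-0.0267  0.0643] [-0.9556  0.7206  0.1478  1.9289  0.5187  1.2148  0.4267] [ 4.9628  9.7355 -9.5171] 0.010398181515913332 z [ 0.0021 -0.7631 -0.6463]
(array([ 0.001, -0.059,  0.078]), array([ 0.003,  0.001, -0.003]))
```

jog_arm(fingers=[-0.8,-0.8,-0.8,-0.8,-0.8], slide=[[0,-0.02,0.024],[0,-0.035,0.042],[0,-0.05,0.06],[0,-0.055,0.066],[0,-0.055,0.066]], dr=[[0,0,0],[0,0,0],[0,0,0],[0,0,0],[0,0,0]])

```text
time_s: 8.67
eef_pos: [0.46, 0.1402, 0.0653]
ee_rot: [0.01, -0.015, 0.907, -0.421]
ft_force: [8.0, -0.9, -12.7]
width: 0.0102
gripper_force: 38.9
```

jog_arm(fingers=[-0.8,-0.8,-0.8], slide=[[0,-0.004,0.005],[0,-0.008,0.01],[0,-0.01,0.012]], dr=[[0,0,0],[0,0,0],[0,0,0]])

```text
time_s: 8.92
eef_pos: [0.4601, 0.1369, 0.0653]
ee_rot: [0.01, -0.016, 0.907, -0.421]
ft_force: [5.2, 3.3, -9.6]
width: 0.0102
gripper_force: 39.6
```

jog_arm(fingers=[-0.8,-0.8,-0.8], slide=[[0,-0.004,0.005],[0,-0.008,0.01],[0,-0.01,0.012]], dr=[[0,0,0],[0,0,0],[0,0,0]])

```text
time_s: 9.17
eef_pos: [0.4603, 0.133, 0.0653]
ee_rot: [0.01, -0.016, 0.907, -0.421]
ft_force: [6.4, 3.4, -9.7]
width: 0.0099
gripper_force: 39.6
```

```bash
python3 b.py -.027 .03 .064 50
```

```text
9.1667 [0.4603 0.133  0.0653] [-0.0266  0.0347] [-0.9332  0.7059  0.1623  1.9723  0.5443  1.1779  0.4305] [ 6.4329  3.3706 -9.7075] 0.009938513107885023 z [ 0.0015 -0.764  -0.6452]
(array([ 0.002, -0.008,  0.018]), array([ 0.002,  0.001, -0.003]))
```

jog_arm(fingers=[-0.8,-0.8,-0.8], slide=[[0,-0.004,0.005],[0,-0.008,0.01],[0,-0.008,0.01]], dr=[[0,0,0],[0,0,0],[0,0,0]])

```text
time_s: 9.42
eef_pos: [0.4604, 0.1296, 0.0653]
ee_rot: [0.01, -0.016, 0.907, -0.421]
ft_force: [6.6, 1.7, -9.1]
width: 0.0102
gripper_force: 39.4
```

jog_arm(fingers=[-0.8,-0.8,-0.8], slide=[[0,-0.003,0.003],[0,-0.005,0.006],[0,-0.005,0.006]], dr=[[0,0,0],[0,0,0],[0,0,0]])

```text
time_s: 9.67
eef_pos: [0.4605, 0.1278, 0.0653]
ee_rot: [0.01, -0.016, 0.907, -0.421]
ft_force: [5.5, 2.0, -8.3]
width: 0.0102
gripper_force: 39.5
```

jog_arm(fingers=[-0.8,-0.8,-0.8], slide=[[0,-0.003,0.003],[0,-0.005,0.006],[0,-0.005,0.006]], dr=[[0,0,0],[0,0,0],[0,0,0]])

```text
time_s: 9.92
eef_pos: [0.4606, 0.1259, 0.0653]
ee_rot: [0.01, -0.016, 0.907, -0.421]
ft_force: [5.8, 2.4, -6.9]
width: 0.0104
gripper_force: 39.5
```

jog_arm(fingers=[-0.8,-0.8,-0.8], slide=[[0,-0.003,0.003],[0,-0.005,0.006],[0,-0.005,0.006]], dr=[[0,0,0],[0,0,0],[0,0,0]])

```text
time_s: 10.17
eef_pos: [0.4606, 0.1239, 0.0653]
ee_rot: [0.01, -0.016, 0.907, -0.421]
ft_force: [5.4, 1.7, -7.9]
width: 0.0104
gripper_force: 39.5
```

jog_arm(fingers=[-0.8,-0.8,-0.8], slide=[[0,-0.003,0.003],[0,-0.005,0.006],[0,-0.005,0.006]], dr=[[0,0,0],[0,0,0],[0,0,0]])

```text
time_s: 10.42
eef_pos: [0.4607, 0.1219, 0.0653]
ee_rot: [0.01, -0.016, 0.907, -0.421]
ft_force: [7.0, 2.3, -7.8]
width: 0.0104
gripper_force: 39.5
```

jog_arm(fingers=[-0.8,-0.8,-0.8], slide=[[0,-0.003,0.003],[0,-0.005,0.006],[0,-0.005,0.006]], dr=[[0,0,0],[0,0,0],[0,0,0]])

```text
time_s: 10.67
eef_pos: [0.4608, 0.12, 0.0653]
ee_rot: [0.01, -0.016, 0.907, -0.421]
ft_force: [6.5, 2.0, -7.9]
width: 0.0099
gripper_force: 39.5
```

jog_arm(fingers=[-0.8,-0.8,-0.8], slide=[[0,-0.003,0.003],[0,-0.005,0.006],[0,-0.005,0.006]], dr=[[0,0,0],[0,0,0],[0,0,0]])

```text
time_s: 10.92
eef_pos: [0.4609, 0.1181, 0.0653]
ee_rot: [0.01, -0.016, 0.907, -0.421]
ft_force: [5.5, 2.2, -7.8]
width: 0.0099
gripper_force: 39.5
```

jog_arm(fingers=[-0.8,-0.8,-0.8], slide=[[0,-0.003,0.003],[0,-0.005,0.006],[0,-0.005,0.006]], dr=[[0,0,0],[0,0,0],[0,0,0]])

```text
time_s: 11.17
eef_pos: [0.461, 0.1161, 0.0653]
ee_rot: [0.01, -0.016, 0.907, -0.421]
ft_force: [6.5, 2.9, -7.1]
width: 0.01
gripper_force: 39.5
```

jog_arm(fingers=[-0.8,-0.8,-0.8], slide=[[0,-0.003,0.003],[0,-0.005,0.006],[0,-0.005,0.006]], dr=[[0,0,0],[0,0,0],[0,0,0]])

```text
time_s: 11.42
eef_pos: [0.461, 0.1139, 0.0653]
ee_rot: [0.01, -0.016, 0.907, -0.421]
ft_force: [5.7, 1.0, -9.8]
width: 0.0102
gripper_force: 39.3
```

jog_arm(fingers=[-0.8,-0.8,-0.8], slide=[[0,-0.003,0.003],[0,-0.005,0.006],[0,-0.005,0.006]], dr=[[0,0,0],[0,0,0],[0,0,0]])

```text
time_s: 11.67
eef_pos: [0.4611, 0.111, 0.0653]
ee_rot: [0.01, -0.015, 0.906, -0.422]
ft_force: [10.0, -6.2, -14.4]
width: 0.01
gripper_force: 38.8
```

The notch is pulling the carrier in (force y turned to −6 N).

jog_arm(fingers=[-0.8,-0.8,-0.8], slide=[[0,-0.003,0.003],[0,-0.005,0.006],[0,-0.005,0.006]], dr=[[0,0,0],[0,0,0],[0,0,0]])

```text
time_s: 11.92
eef_pos: [0.4612, 0.1095, 0.0653]
ee_rot: [0.01, -0.015, 0.907, -0.422]
ft_force: [7.2, -1.7, -10.1]
width: 0.0101
gripper_force: 39.4
```

jog_arm(fingers=[-0.8,-0.8,-0.8], slide=[[0,-0.002,0.002],[0,-0.003,0.003],[0,-0.003,0.003]], dr=[[0,0,0],[0,0,0],[0,0,0]])

```text
time_s: 12.17
eef_pos: [0.4612, 0.1094, 0.0653]
ee_rot: [0.01, -0.016, 0.907, -0.421]
ft_force: [6.8, 2.9, -8.1]
width: 0.0102
gripper_force: 40.0
```

The carrier held still while the command went on 1.2 mm, and the travel is exactly 185 mm, so it is in the notch. I'll release and withdraw along the tool axis.

jog_arm(fingers=[-0.25,-0.25,-0.25,-0.25,-0.25], slide=[[0,0,0],[0,0,0],[0,0,0],[0,0,-0.04],[0,0,-0.12]], dr=[[0,0,0],[0,0,0],[0,0,0],[0,0,0],[0,0,0]])

```text
time_s: 12.58
eef_pos: [0.4587, 0.1297, 0.0849]
ee_rot: [0.008, -0.015, 0.906, -0.423]
ft_force: [0.1, -0.2, -0.6]
width: 0.0323
gripper_force: 0.0
```

jog_arm(fingers=[-0.25,-0.25,-0.25,-0.25,-0.25], slide=[[0,0,-0.1],[0,0,-0.2],[0,0,-0.3],[0,0,-0.4],[0,0,-0.5]], dr=[[0,0,0],[0,0,0],[0,0,0],[0,0,0],[0,0,0]])

```text
time_s: 13.0
eef_pos: [0.4554, 0.2281, 0.1667]
ee_rot: [0.009, -0.015, 0.906, -0.422]
ft_force: [1.5, -0.1, 1.0]
width: 0.0321
gripper_force: 0.0
```

jog_arm(fingers=[-0.25,-0.25,-0.25,-0.25], slide=[[0,0,-0.1],[0,0,-0.2],[0,0,-0.25],[0,0,-0.25]], dr=[[0,0,0],[0,0,0],[0,0,0],[0,0,0]])

```text
time_s: 13.33
eef_pos: [0.4539, 0.2771, 0.2067]
ee_rot: [0.01, -0.016, 0.907, -0.421]
ft_force: [-0.4, -0.5, -0.2]
width: 0.0323
gripper_force: 0.0
```

```bash
python3 - <<'E'
from h import *
s,R=state();print(s['time_s'],J(s['eef_pos']),s['eef_pos'],s['ft_force'])
c=snap('wrist','w6.png');b=snap('side','side6.png');print(proj('wrist',[W(0,.002,.06)]))
cv2.imwrite('pics/both6.png',np.hstack([c[:,150:550],cv2.resize(b[195:315,260:380],(400,400),interpolation=2)]))
E
```

```text
13.3333 [-0.02740495  0.178916  ] [0.45394656 0.27713201 0.20668722] [-0.37093572 -0.49465624 -0.16971213]
[[324.32223064 198.5488598 ]]
```

View pics/both6.png

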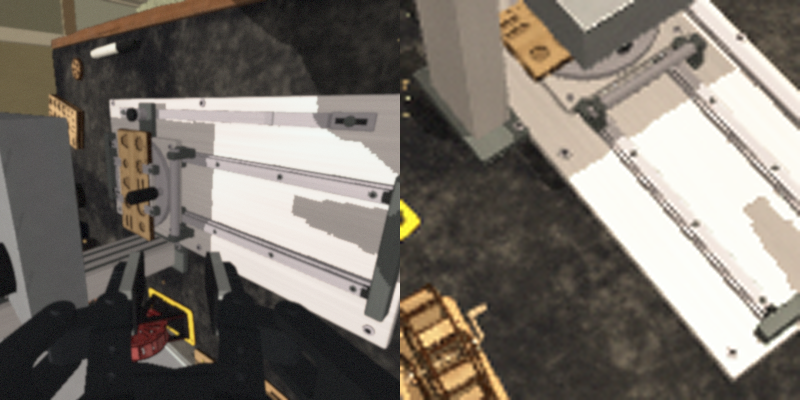

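The sheet is under the hood and looks square. The bar is at wrist column ~325, as predicted. I'll check the sheet angle and then hand in.

```bash
python3 - <<'E'
from h import *
im=cv2.imread('pics/w6.png');h=cv2.cvtColor(im,cv2.COLOR_BGR2HSV);m=cv2.inRange(h,(8,80,60),(28,255,255));k=np.zeros_like(m);k[122:245,262:312]=m[122:245,262:312]
c=max(cv2.findContours(k,0,2)[0],key=cv2.contourArea)
P=np.array([J(ray('wrist',p,.063)) for p in c[:,0].astype(float)],np.float32)*1000
print(cv2.minAreaRect(P))
E
```

```text
((0.081939697265625, -85.47162628173828), (76.78573608398438, 153.23294067382812), 89.89213562011719)
```

Sheet angle is within 0.1° of square and its size matches the given sheet; centre y −0.085 is consistent with the station.

```bash
python3 -c "
from rig import robot
print(robot.job_done())"
```

```text
the job is handed in; nothing more can be done
None
```

I turned the sheet square across the rails (within about 0.1° in the last picture), pushed the carrier 185 mm until it seated in a notch at the marking station, backed the arm off, and handed the job in at about 13 s; no verdict came back.

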